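Lift the ready cup carrier at the pass and hold it level

ROBOT

A 6-joint arm with a two-finger parallel gripper is mounted at the origin on the work surface. World frame = base frame: x ahead of the robot, y to its left, z up, the work surface at z = 0. Lengths are in m, angles in rad, forces in N, time in s.
With the tool pointing down it reaches from about 0.375 to 0.9 m from the base axis. Payload 3.1 kg.
Tool frame: the origin (TCP) lies on the front face of the gripper's body, between the roots of the fingers; the fingertips stand 70 mm ahead of it and the grasp point (between the pads) lies 51 mm ahead of it; z points along the fingers, y is the line along which they close (so a half turn about z gives the same grasp; the last joint's range is limited). The gripper opens to 87 mm and grips with 3 to 60 N. Pads are 19 mm wide; open, the fingers measure 117 mm over their backs; the gripper's body (75 mm by 190 mm) begins 51 mm behind the grasp point.
Start: joints at [-1.442, 0.527, 1.433, -0, 1.181, -0.178], TCP at [0.189, -0.596, 0.292] pointing down, gripper open.
Joint ranges: [-3.08, 3.08], [-0.75, 2.2], [0.22, 2.44], [-1.43, 4.57], [0, 2.65], [-2.85, 2.85]. Speed limits (rad/s): [2.79, 2.79, 3.14, 3.14, 3.14, 3.14].

INTERFACE

Orientations are given as a unit quaternion [x, y, z, w].
In Python, from rig import robot, cams, ticket gives the robot as it stands. The module is installed in compiled form; this text tells all that it offers.
- The arm moves only by the shell command python3 -m crank 'ROWS' [FORCE]. ROWS is JSON, a list of rows, each a list of 7 numbers: the shift along the tool's x, y, z in cm, then the turn, a rotation vector about the tool's x, y, z in rad, then the closure, from 0 (fully open) to 1 (shut). A call has 1 to 5 rows; each row shifts and turns the commanded pose from where the row before left it, along the tool's axes as they then stand; what a row does not reach is not made up. A row lasts 1/8 s, in which the tool goes at most 62.5 mm and 10.7 degrees, less where a joint would pass 70% of its speed; a pose out of reach is approached as far as the arm can. A call is refused whole if a number of a shift passes 6.25 or a number of a turn 0.188, either way. A call with a gripper value outside its range is refused whole. The fingers move at their own pace and stop on an object; FORCE is the grip in N (left out, the last holds). Time passes only in rows, so rows that do not move let the fingers close. It gives the time, the measured TCP pose, the force, the opening and the grip force at its end, in the units of the state.
- robot.get_obs(): the state, without advancing time (a new reading comes with each control period).
- cams.camera(name): name is "scene" or "top"; returns the picture (384x512x3 uint8, red, green, blue); there is no depth.
- cams.camera_info(name): a dict with "intrinsics" (3x3 intrinsics, pixels), "pose" (4x4, takes a point from camera to world coordinates). Camera axes: x right, y down, z forward; pixel columns grow to the right and rows downward; lengths in m; the calibration is good to about 2 mm. A picture is of the moment at which its call begins. camera_info takes no time and is no camera call.
- ticket.hand_in(): hands the job in; it is judged then, once.
The state is a dict: "time": time; "q": joint angles; "joint_velocities": joint speeds; "joint_torque": joint torques, N m; "position": TCP position; "tool_rot": TCP orientation; "ft_force": force on the tool from outside, world axes, zero at the start; "moment": the same for the moment, N m; "grip_width": finger opening in m; "grip_force": force on a finger pad.
Only numpy, scipy, OpenCV 4.12 (cv2) and the standard library are available. Lean on these libraries where they do the work, as an engineer would, in place of code of your own. Each camera call takes 0.05 s, during which the arm holds its last target. There are 200 camera calls.

TASK

Two identical cup carriers stand on the warming rack: one is ready to go out, with a tall cup in both wells; the other has a low tub in one well and must be left standing as it is. Lift the ready carrier by its handle straight up, about 10 cm clear of the rack, level and gently so that its cups stay standing in their wells, and hold it still there for at least 3 seconds. Finish while still holding it in the air, and leave the other things on the counter where they are.

Things in the scene. Friction and masses are not known exactly. Their poses are not given: they have to be found in the camera images.
- carrier_a: one of two identical steel cup carriers, loose on the rack, about 0.4 kg empty: two round wells (74 mm across outside, 30 mm high, 5 mm floor, open on top) whose centres lie 48 mm from the origin along +x and -x, and between them two 8 mm posts carrying a flat black handle. Overall 170 x 96 x 187 mm. The origin is the centre of its underside, z up; the handle runs along its y axis.
- carrier_b: one of two identical steel cup carriers, loose on the rack, about 0.4 kg empty: two round wells (74 mm across outside, 30 mm high, 5 mm floor, open on top) whose centres lie 48 mm from the origin along +x and -x, and between them two 8 mm posts carrying a flat black handle. Overall 170 x 96 x 187 mm. The origin is the centre of its underside, z up; the handle runs along its y axis.
- carrier_a_handle (a point): the middle of that carrier's handle, 175 mm above the carrier's underside: a flat bar 10 mm thick (the carrier's x), 96 mm long (its y) and 24 mm high (z). The lids of tall cups lie 50 mm below this point and nothing else is beside the bar.
- carrier_b_handle (a point): the middle of that carrier's handle, 175 mm above the carrier's underside: a flat bar 10 mm thick (the carrier's x), 96 mm long (its y) and 24 mm high (z). The lids of tall cups lie 50 mm below this point and nothing else is beside the bar.
- cup_1: a white paper cup, closed, with a plain white lid, round, 120 mm tall, 58 mm across its foot and 76 mm across its lid, about 0.12 kg; standing loose in one of the four wells. Its origin is the centre of its underside, z up. The three tall cups are identical.
- cup_2: a white paper cup, closed, with a plain white lid, round, 120 mm tall, 58 mm across its foot and 76 mm across its lid, about 0.12 kg; standing loose in one of the four wells. Its origin is the centre of its underside, z up. The three tall cups are identical.
- cup_3: a white paper cup, closed, with a plain white lid, round, 120 mm tall, 58 mm across its foot and 76 mm across its lid, about 0.12 kg; standing loose in one of the four wells. Its origin is the centre of its underside, z up. The three tall cups are identical.
- tub: a low white paper tub with a plain white lid, round, 55 mm tall, 58 mm across its foot and 66 mm across its lid, about 0.12 kg; standing loose in one of the four wells. Origin at the centre of its underside, z up.
- rack: the low warming rack with a wire top, fixed to the counter: 280 (x) x 440 (y) x 30 mm high. Origin at the centre of its underside, on the counter; the carriers stand on its top, side by side along its y axis.
- carton: a closed white takeaway carton, loose, 154 x 114 x 65 mm, to the left of the rack. Origin at the centre of its underside. Not part of the job.
- shaker: a small steel salt shaker, loose, 44 mm across, 84 mm tall. Origin at the centre of its underside. Not part of the job.
- spatula: a spatula lying on the counter to the right of the rack, pointing away from the robot, about 0.25 m long, loose. Not part of the job.
Things that resemble listed ones, but are neither listed nor needed, are in the scene too. Leave any purple look-alike of the cup_3 alone.

How it is judged:
By the outcome, as a careful person would: the job done as asked, in the order asked, and still so for the second after the job is handed in, while the arm keeps its last pose, push and grip.
It also fails if it takes over 40 s, if anything falls off the work surface, if the arm or the gripper's body presses on something with over 40 N, if the wrist force passes 120 N, or if a joint passes its speed limit or range.

## Working session

There is one attempt and no reset: what is moved stays moved. The work goes in short steps, Python scripts to look and compute and a shell command to move; the robot and the scene stay as the last step left them, time stands still between calls to the robot, and variables do not carry over. Pictures are saved under pics/ and viewed, at most 10 in all, crops included, and the job is handed in when it is done.

```bash
mkdir -p pics; python3 - <<'E'
from rig import robot,cams
import cv2,numpy as np
for n in("scene","top"):
    im=cams.camera(n); cv2.imwrite(f"pics/{n}0.png",im[:,:,::-1])
    i=cams.camera_info(n); print(n,np.round(i["intrinsics"],1).tolist(),np.round(i["pose"],3).tolist())
o=robot.get_obs();print(o["time"],o["position"],o["tool_rot"])
E
```

```text
scene [[355.4, 0.0, 259.4], [0.0, 355.4, 194.0], [0.0, 0.0, 1.0]] [[0.519, 0.468, -0.715, 1.213], [0.854, -0.262, 0.449, -0.454], [0.022, -0.844, -0.536, 0.717], [0.0, 0.0, 0.0, 1.0]]
top [[457.7, 0.0, 256.6], [0.0, 457.7, 191.1], [0.0, 0.0, 1.0]] [[-0.034, -0.976, 0.216, 0.094], [-0.999, 0.032, -0.01, 0.027], [0.003, -0.216, -0.976, 1.773], [0.0, 0.0, 0.0, 1.0]]
0.1 [ 0.18874287 -0.59525974  0.29136844] [ 9.88253673e-01  1.52819206e-01  3.09878428e-05 -9.83584345e-04]
```

View pics/scene0.png

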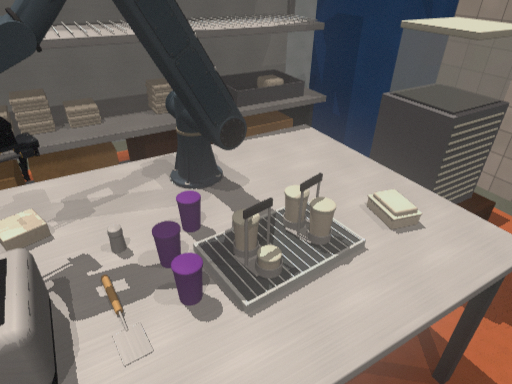

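View pics/top0.png

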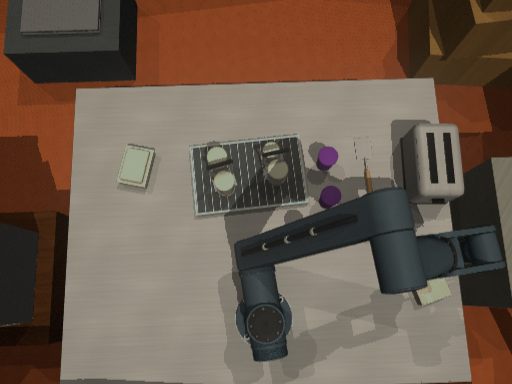

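Scene: candidate carriers have handles at (258,208), with a tall cup (245,230) and the tub (268,262), and at (312,183), with two tall cups (297,203) and (320,220). In the top view these are the right one (274,157) and the left one (219,165). The purple cups at (190,212), (168,243) and (188,278) are decoys. I choose the left one in the top view, and check it in a close crop.

```bash
python3 - <<'E'
import cv2,numpy as np
a=cv2.imread("pics/scene0.png")[160:290,220:370];b=cv2.imread("pics/top0.png")[130:220,185:310]
a=cv2.resize(a,(400,347),interpolation=cv2.INTER_CUBIC);b=cv2.resize(b,(400,288),interpolation=cv2.INTER_CUBIC)
c=np.zeros((347,800,3),np.uint8);c[:,:400]=a;c[:288,400:]=b;cv2.imwrite("pics/crop.png",c)
E
```

```text
(no output)
```

View pics/crop.png

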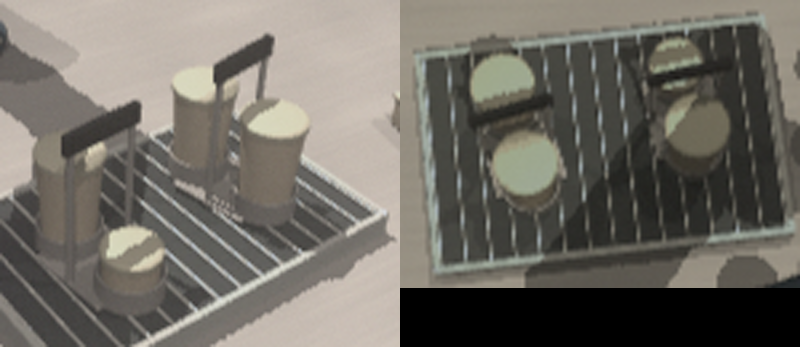

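The crop confirms it: the carrier with its handle at scene (311,182) / top (219,164) holds two tall cups, while the other holds the tub. Next I measure the handle and the lids.

```bash
cat > h.py <<'E'
from rig import robot,cams
import cv2,numpy as np
def ray(n,p,z):
    i=cams.camera_info(n);K=np.array(i["intrinsics"]);T=np.array(i["pose"])
    d=T[:3,:3]@np.linalg.solve(K,[p[0],p[1],1.]);o=T[:3,3]
    return (o+d*(z-o[2])/d[2])[:2]
def handle(im,r0,r1,c0,c1,t=50):
    g=im.max(2)[r0:r1,c0:c1]<t
    n,l,s,c=cv2.connectedComponentsWithStats(g.astype(np.uint8))
    k=1+s[1:,4].argmax();pts=np.argwhere(l==k)[:,::-1]+[c0,r0]
    return cv2.minAreaRect(pts.astype(np.float32)),len(pts)
E
python3 - <<'E'
from h import *
s=cv2.imread("pics/scene0.png");t=cv2.imread("pics/top0.png")
for th in(50,60):
    r,n=handle(s,165,205,295,330,th);print(n,r);b=cv2.boxPoints(r);b=b[np.argsort(b[:,0])]
    L,R=(b[0]+b[1])/2,(b[2]+b[3])/2
    P,Q=ray("scene",L,.205),ray("scene",R,.205);print(P,Q,(P+Q)/2,np.linalg.norm(P-Q),np.degrees(np.arctan2(*(Q-P)[::-1])))
P,Q=ray("top",(206.9,166.6),.213),ray("top",(232.5,161.3),.213);print("top",P,Q,(P+Q)/2,np.linalg.norm(P-Q),np.degrees(np.arctan2(*(P-Q)[::-1])))
A,B=ray("top",(217,153.5),.155),ray("top",(224.5,181),.155);print("lids",A,B,(A+B)/2,np.linalg.norm(A-B),np.degrees(np.arctan2(*(A-B)[::-1])))
E
```

```text
Traceback (most recent call last):
  File "h.py", line 10, in handle
    k=1+s[1:,4].argmax();pts=np.argwhere(l==k)[:,::-1]+[c0,r0]
        ~~~~~~~~~~~~~~^^
ValueError: attempt to get argmax of an empty sequence
```

```bash
python3 - <<'E'
from h import *
s=cv2.imread("pics/scene0.png");t=cv2.imread("pics/top0.png")
print(s[182,304:320].max(1), s.max(2)[165:205,295:330].min())
for th in(64,70,80):
    r,n=handle(s,165,205,295,330,th);print(n,r);b=cv2.boxPoints(r);b=b[np.argsort(b[:,0])]
    L,R=(b[0]+b[1])/2,(b[2]+b[3])/2
    P,Q=ray("scene",L,.205),ray("scene",R,.205);print(P,Q,(P+Q)/2,np.linalg.norm(P-Q),np.degrees(np.arctan2(*(Q-P)[::-1])))
P,Q=ray("top",(206.9,166.6),.213),ray("top",(232.5,161.3),.213);print("top",P,Q,(P+Q)/2,np.linalg.norm(P-Q),np.degrees(np.arctan2(*(P-Q)[::-1])))
A,B=ray("top",(217,153.5),.155),ray("top",(224.5,181),.155);print("lids",A,B,(A+B)/2,np.linalg.norm(A-B),np.degrees(np.arctan2(*(A-B)[::-1])))
E
```

```text
[102  72  74  74  73  69  69  68  69  70  70  69  74  87  84 103] 67Traceback (most recent call last):
  File "<stdin>", line 5, in <module>
  File "h.py", line 10, in handle
    k=1+s[1:,4].argmax();pts=np.argwhere(l==k)[:,::-1]+[c0,r0]
        ~~~~~~~~~~~~~~^^
ValueError: attempt to get argmax of an empty sequence
```

```bash
python3 - <<'E'
from h import *
s=cv2.imread("pics/scene0.png");t=cv2.imread("pics/top0.png")
for th in(78,86,94):
    r,n=handle(s,165,205,295,330,th);print(n,r);b=cv2.boxPoints(r);b=b[np.argsort(b[:,0])]
    L,R=(b[0]+b[1])/2,(b[2]+b[3])/2
    P,Q=ray("scene",L,.205),ray("scene",R,.205);print(P,Q,(P+Q)/2,np.linalg.norm(P-Q),np.degrees(np.arctan2(*(Q-P)[::-1])))
P,Q=ray("top",(206.9,166.6),.213),ray("top",(232.5,161.3),.213);print("top",P,Q,(P+Q)/2,np.linalg.norm(P-Q),np.degrees(np.arctan2(*(P-Q)[::-1])))
A,B=ray("top",(217,153.5),.155),ray("top",(224.5,181),.155);print("lids",A,B,(A+B)/2,np.linalg.norm(A-B),np.degrees(np.arctan2(*(A-B)[::-1])))
E
```

```text
149 ((310.6685485839844, 181.7696990966797), (6.465987205505371, 25.757951736450195), 57.9946174621582)
[0.5603475  0.08654149] [0.52969161 0.18997078] [0.54501956 0.13825613] 0.10787678251434295 106.50954304403948
159 ((310.633544921875, 182.23739624023438), (6.809184551239014, 26.14726448059082), 60.64224624633789)
[0.55987597 0.0851425 ] [0.5344814  0.18765764] [0.54717869 0.13640007] 0.10561362912971502 103.91297850976648
164 ((310.6015625, 182.32264709472656), (6.946176052093506, 26.365047454833984), 59.534454345703125)
[0.56141133 0.08399845] [0.53350324 0.18822759] [0.54745728 0.13611302] 0.10790077001903128 104.9897299351139
top [0.53285097 0.18348676] [0.54933484 0.09272309] [0.5410929  0.13810492] 0.09224837037379051 100.29347110898418
lids [0.5980183  0.15160491] [0.49278668 0.12589827] [0.54540249 0.13875159] 0.10832601333163114 13.727715891193094
```

```bash
cat >> h.py <<'E'
from scipy.spatial.transform import Rotation as R
def plan(xyz,ydeg,step=5.,tstep=.17,obs=None):
    """rows (tool axes, cm/rad) toward xyz with tool down and tool y at ydeg"""
    o=robot.get_obs();p=np.array(o["position"]);r=R.from_quat(o["tool_rot"])
    a=np.radians(ydeg);y=np.array([np.cos(a),np.sin(a),0]);z=np.array([0,0,-1.])
    g=R.from_matrix(np.c_[np.cross(y,z),y,z]);rv=(r.inv()*g).as_rotvec();d=(np.array(xyz)-p)*100
    n=int(max(1,np.ceil(np.linalg.norm(d)/step),np.ceil(np.linalg.norm(rv)/tstep)))
    print("t",o["time"],"n",n,"d",d.round(2),"rv",rv.round(3))
    for k in range(n):
        print(np.round(r.inv().apply(d/n),2).tolist(),np.round(rv/n,3).tolist());r=r*R.from_rotvec(rv/n)
E
python3 -m crank '[[0,0,-4,0,0,0,0],[0,0,-4,0,0,0,0],[0,0,0,0,0,0,0]]'; python3 -c "
from h import *
plan([.544,.138,.35],13)"
```

```text
time: 0.48
position: [0.189, -0.5972, 0.3758]
tool_rot: [0.988, 0.153, -0.0, 0.004]
ft_force: [-0.1, 0.2, -0.8]
grip_width: 0.087
grip_force: 0.0
t 0.475 n 17 d [35.5  73.52 -2.58] rv [ 0.005  0.006 -1.491]
[3.3, -3.49, 0.12] [0.0, 0.0, -0.088]
[3.59, -3.19, 0.12] [0.0, 0.0, -0.088]
[3.86, -2.86, 0.13] [0.0, 0.0, -0.088]
[4.09, -2.52, 0.13] [0.0, 0.0, -0.088]
[4.3, -2.15, 0.13] [0.0, 0.0, -0.088]
[4.47, -1.76, 0.13] [0.0, 0.0, -0.088]
[4.61, -1.36, 0.14] [0.0, 0.0, -0.088]
[4.71, -0.96, 0.14] [0.0, 0.0, -0.088]
[4.77, -0.54, 0.14] [0.0, 0.0, -0.088]
[4.8, -0.12, 0.14] [0.0, 0.0, -0.088]
[4.79, 0.3, 0.14] [0.0, 0.0, -0.088]
[4.75, 0.72, 0.14] [0.0, 0.0, -0.088]
[4.67, 1.13, 0.15] [0.0, 0.0, -0.088]
[4.55, 1.54, 0.15] [0.0, 0.0, -0.088]
[4.4, 1.93, 0.15] [0.0, 0.0, -0.088]
[4.21, 2.31, 0.15] [0.0, 0.0, -0.088]
[3.99, 2.67, 0.15] [0.0, 0.0, -0.088]
```

```bash
python3 -m crank '[[3.3,-3.5,0,0,0,-0.088,0],[3.6,-3.2,0,0,0,-0.088,0],[3.9,-2.9,0,0,0,-0.088,0],[4.1,-2.5,0,0,0,-0.088,0],[4.3,-2.1,0,0,0,-0.088,0]]'
python3 -m crank '[[4.5,-1.8,0,0,0,-0.088,0],[4.6,-1.4,0,0,0,-0.088,0],[4.7,-1,0,0,0,-0.088,0],[4.8,-0.5,0,0,0,-0.088,0],[4.8,-0.1,0,0,0,-0.088,0]]'
python3 -c "
from h import *
plan([.544,.138,.35],13)"
```

```text
time: 1.1
position: [0.294, -0.377, 0.3708]
tool_rot: [0.931, 0.366, 0.0, -0.001]
ft_force: [1.0, 0.9, 0.4]
grip_width: 0.0868
grip_force: 0.0
time: 1.72
position: [0.3975, -0.1599, 0.3711]
tool_rot: [0.828, 0.56, -0.0, -0.001]
ft_force: [0.5, -0.1, 0.2]
grip_width: 0.0867
grip_force: 0.0
t 1.725 n 7 d [14.65 29.79 -2.11] rv [-0.002 -0.001 -0.608]
[4.73, 0.36, 0.3] [-0.0, -0.0, -0.087]
[4.68, 0.77, 0.3] [-0.0, -0.0, -0.087]
[4.6, 1.17, 0.3] [-0.0, -0.0, -0.087]
[4.48, 1.57, 0.3] [-0.0, -0.0, -0.087]
[4.32, 1.95, 0.3] [-0.0, -0.0, -0.087]
[4.14, 2.32, 0.3] [-0.0, -0.0, -0.087]
[3.92, 2.67, 0.3] [-0.0, -0.0, -0.087]
```

```bash
python3 -m crank '[[4.7,0.4,0,0,0,-0.088,0],[4.7,0.8,0,0,0,-0.088,0],[4.6,1.2,0,0,0,-0.088,0],[4.5,1.6,0,0,0,-0.088,0],[4.3,2,0,0,0,-0.088,0]]' >/dev/null
python3 -m crank '[[3.8,2.2,0,0,0,-0.088,0],[3.6,2.4,0.5,0,0,-0.088,0],[0,0,0,0,0,0,0]]'
python3 - <<'E'
from h import *
plan([.544,.138,.31],13)
for n,(r,c) in dict(scene=(130,230),top=(110,160)).items():
    im=cams.camera(n)[:,:,::-1]; cv2.imwrite(f"pics/{n}1.png",im)
a=cv2.imread("pics/scene1.png")[130:250,240:370];b=cv2.imread("pics/top1.png")[110:230,170:300]
cv2.imwrite("pics/c1.png",np.hstack([cv2.resize(x,(400,369),interpolation=cv2.INTER_CUBIC) for x in(a,b)]))
E
```

```text
time: 2.72
position: [0.5425, 0.131, 0.3651]
tool_rot: [0.619, 0.785, -0.001, -0.001]
ft_force: [-1.0, -0.4, -0.2]
grip_width: 0.087
grip_force: 0.0
t 2.725 n 2 d [ 0.15  0.7  -5.51] rv [-0.003 -0.001  0.009]
[0.32, 0.16, 2.76] [-0.002, -0.001, 0.004]
[0.32, 0.16, 2.76] [-0.002, -0.001, 0.004]
```

View pics/c1.png

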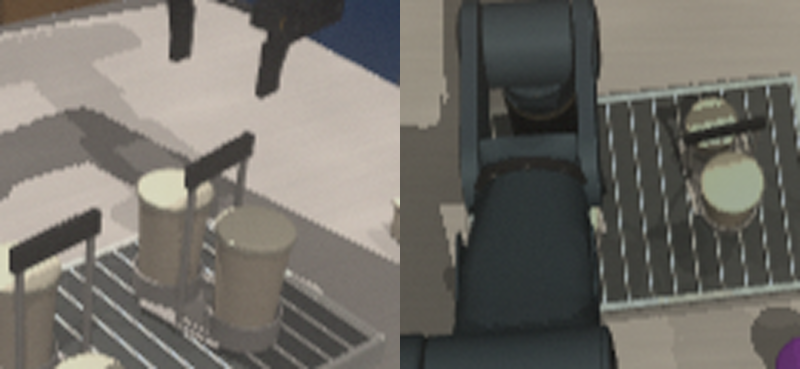

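The fingers straddle the handle: their tips are at crop (180,58) and (265,92), above the handle at (220,160). Now I descend part way and look again.

```bash
python3 -m crank '[[0.3,0.2,2.5,0,0,0.01,0],[0.3,0.2,2.5,0,0,0,0],[0,0,2.5,0,0,0,0],[0,0,2,0,0,0,0],[0,0,0,0,0,0,0]]'
python3 - <<'E'
from h import *
plan([.545,.138,.256],13)
cv2.imwrite("pics/s2.png",cams.camera("scene")[:,:,::-1])
a=cv2.imread("pics/s2.png")[140:250,250:370]
cv2.imwrite("pics/c2.png",cv2.resize(a,None,fx=5,fy=5,interpolation=cv2.INTER_CUBIC))
E
```

```text
time: 3.45
position: [0.5436, 0.134, 0.2707]
tool_rot: [0.625, 0.78, -0.002, -0.002]
ft_force: [0.1, -0.5, 0.4]
grip_width: 0.0868
grip_force: 0.0
t 3.45 n 1 d [ 0.14  0.4  -1.47] rv [-0.005 -0.001 -0.007]
[0.36, 0.23, 1.47] [-0.005, -0.001, -0.007]
```

View pics/c2.png

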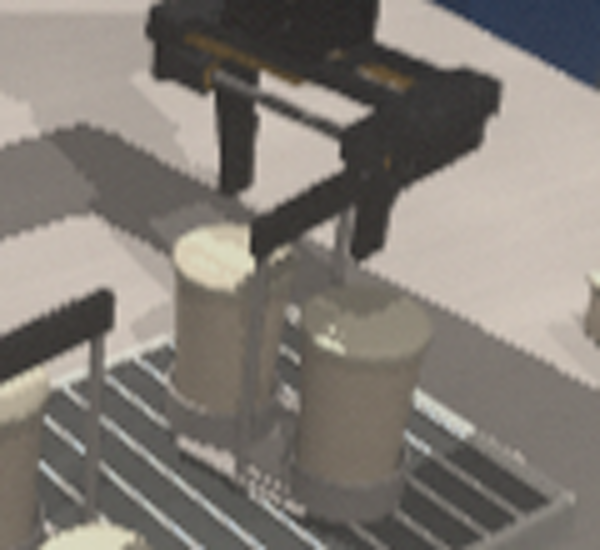

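The fingers straddle the bar, one on each side at crop (235,150) and (370,210), with clearance above the lids. I go down the last bit and close in stages.

```bash
python3 -m crank '[[0.3,0.2,1,0,0,0,0],[0.1,0,0.5,0,0,0,0],[0,0,0,0,0,0,0.4],[0,0,0,0,0,0,0.65],[0,0,0,0,0,0,0.7]]' 5
python3 -m crank '[[0,0,0,0,0,0,0.74],[0,0,0,0,0,0,0.74],[0,0,0,0,0,0,0.74]]' 5
python3 - <<'E'
from h import *
plan([.545,.138,.256],13)
cv2.imwrite("pics/s3.png",cams.camera("scene")[:,:,::-1])
a=cv2.imread("pics/s3.png")[140:250,250:370]
cv2.imwrite("pics/c3.png",cv2.resize(a,None,fx=5,fy=5,interpolation=cv2.INTER_CUBIC))
E
```

```text
time: 4.12
position: [0.5464, 0.1399, 0.2575]
tool_rot: [0.624, 0.781, 0.0, 0.0]
ft_force: [-0.7, 1.1, -0.4]
grip_width: 0.0646
grip_force: 0.0
time: 4.5
position: [0.5463, 0.1398, 0.2573]
tool_rot: [0.624, 0.781, 0.0, 0.0]
ft_force: [-0.1, 0.4, -0.5]
grip_width: 0.0351
grip_force: 0.0
t 4.5 n 1 d [-0.13 -0.18 -0.13] rv [ 0.     0.    -0.005]
[-0.15, -0.17, 0.13] [0.0, 0.0, -0.005]
```

View pics/c3.png

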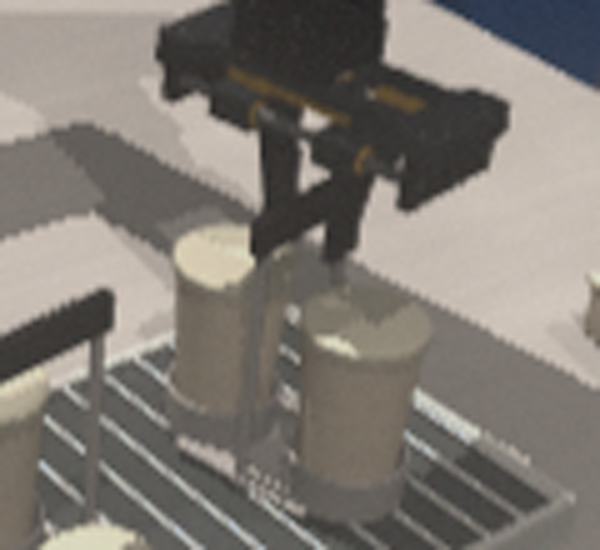

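The bar lies between the near finger at crop (345,220) and the far one at (280,160). I nudge the tool 2 mm back and close gently.

```bash
python3 -m crank '[[-0.2,-0.1,0.1,0,0,0,0.78],[0,0,0,0,0,0,0.8],[0,0,0,0,0,0,0.82],[0,0,0,0,0,0,0.84],[0,0,0,0,0,0,0.86]]' 5
python3 -m crank '[[0,0,0,0,0,0,0.88],[0,0,0,0,0,0,0.9],[0,0,0,0,0,0,0.92],[0,0,0,0,0,0,0.95],[0,0,0,0,0,0,1]]' 5
```

```text
time: 5.18
position: [0.5445, 0.1374, 0.2561]
tool_rot: [0.624, 0.781, -0.001, -0.001]
ft_force: [-4.3, -1.8, 3.0]
grip_width: 0.013
grip_force: 2.3
time: 5.8
position: [0.5448, 0.138, 0.2562]
tool_rot: [0.624, 0.781, -0.0, -0.001]
ft_force: [-5.6, -0.6, 3.9]
grip_width: 0.0104
grip_force: 5.0
```

```bash
python3 -m crank '[[0,-0.1,0,0,0,0,1],[0,0,0,0,0,0,1]]' 5 | sed -n '2p;4p'
python3 -m crank '[[0,-0.1,0,0,0,0,1],[0,0,0,0,0,0,1]]' 5 | sed -n '2p;4p'
python3 - <<'E'
from h import *
print(robot.get_obs()["moment"])
cv2.imwrite("pics/s4.png",cams.camera("scene")[:,:,::-1])
a=cv2.imread("pics/s4.png")[140:250,250:370]
cv2.imwrite("pics/c4.png",cv2.resize(a,None,fx=5,fy=5,interpolation=cv2.INTER_CUBIC))
E
```

```text
position: [0.5444, 0.1377, 0.2561]
ft_force: [-4.3, 1.0, 1.6]
position: [0.5444, 0.1374, 0.256]
ft_force: [-0.5, 1.5, -1.4]
[0.27280101 0.2048832  0.03992637]
```

View pics/c4.png

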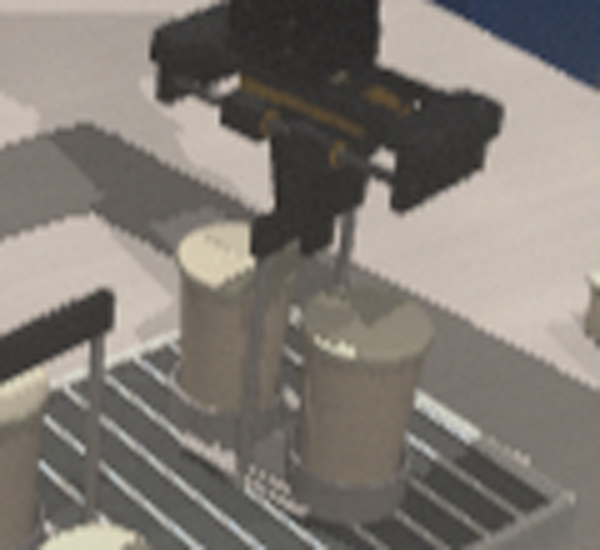

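The grip is on the middle of the bar (crop (300,215)), the side force is gone and both cups stand. I firm up the grip and lift slowly.

```bash
python3 -m crank '[[0,0,0,0,0,0,1],[0,0,0,0,0,0,1],[0,0,-0.1,0,0,0,1],[0,0,-0.2,0,0,0,1],[0,0,-0.3,0,0,0,1]]' 35
python3 -m crank '[[0,0,-0.4,0,0,0,1],[0,0,-0.5,0,0,0,1],[0,0,-0.5,0,0,0,1],[0,0,-0.5,0,0,0,1],[0,0,-0.4,0,0,0,1]]'
python3 - <<'E'
from h import *
print(robot.get_obs()["moment"])
cv2.imwrite("pics/s5.png",cams.camera("scene")[:,:,::-1])
a=cv2.imread("pics/s5.png")[110:250,240:380]
cv2.imwrite("pics/c5.png",cv2.resize(a,None,fx=4,fy=4,interpolation=cv2.INTER_CUBIC))
E
```

```text
time: 6.98
position: [0.5437, 0.137, 0.262]
tool_rot: [0.624, 0.781, -0.0, -0.0]
ft_force: [-0.4, 0.2, -6.4]
grip_width: 0.0099
grip_force: 35.0
time: 7.6
position: [0.5439, 0.1373, 0.2857]
tool_rot: [0.624, 0.781, 0.0, 0.0]
ft_force: [0.2, -0.2, -6.8]
grip_width: 0.0097
grip_force: 35.0
[-0.05536624 -0.12443295 -0.04285091]
```

View pics/c5.png

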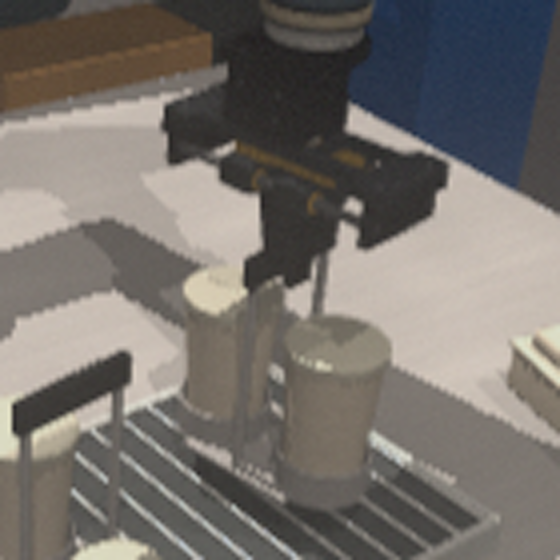

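The carrier hangs level and clear of the rack, its full weight (6.6 N) is on the gripper, and both cups stand in their wells. I continue to 10 cm.

```bash
python3 -m crank '[[0,0,-0.4,0,0,0,1],[0,0,-0.5,0,0,0,1],[0,0,-0.5,0,0,0,1],[0,0,-0.5,0,0,0,1],[0,0,-0.5,0,0,0,1]]' >/dev/null
python3 -m crank '[[0,0,-0.5,0,0,0,1],[0,0,-0.5,0,0,0,1],[0,0,-0.5,0,0,0,1],[0,0,-0.5,0,0,0,1],[0,0,-0.5,0,0,0,1]]' >/dev/null
python3 -m crank '[[0,0,-0.5,0,0,0,1],[0,0,-0.5,0,0,0,1],[0,0,-0.5,0,0,0,1],[0,0,-0.4,0,0,0,1],[0,0,-0.3,0,0,0,1]]' >/dev/null
python3 -m crank '[[0,0,-0.2,0,0,0,1],[0,0,-0.1,0,0,0,1],[0,0,0,0,0,0,1],[0,0,0,0,0,0,1],[0,0,0,0,0,0,1]]'
python3 - <<'E'
from h import *
print(robot.get_obs()["moment"])
cv2.imwrite("pics/s6.png",cams.camera("scene")[:,:,::-1])
E
```

```text
time: 10.15
position: [0.5438, 0.1372, 0.3591]
tool_rot: [0.624, 0.781, -0.0, -0.0]
ft_force: [-0.6, -0.5, -8.0]
grip_width: 0.0096
grip_force: 35.0
[-0.09517363 -0.18654331  0.06711332]
```

View pics/s6.png

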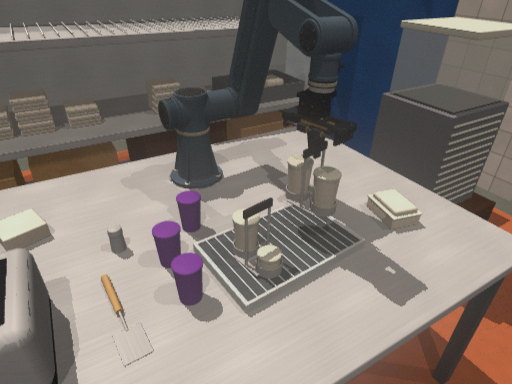

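The carrier hangs level with both cups at (300,175) and (326,187); the other carrier and everything else are unmoved. I now hold it still for over 3 s.

```bash
Z='x'; for i in 1 2 3 4 5 6; do python3 -m crank '[[0,0,0,0,0,0,1],[0,0,0,0,0,0,1],[0,0,0,0,0,0,1],[0,0,0,0,0,0,1],[0,0,0,0,0,0,1]]' | sed -n '1,2p;4p'; done
python3 - <<'E'
from h import *
a=cams.camera("scene")[:,:,::-1];b=cv2.imread("pics/s6.png")
print("diff px",(cv2.absdiff(np.ascontiguousarray(a),b).max(2)>40).sum(),robot.get_obs()["grip_force"])
from rig import ticket
print(ticket.hand_in())
E
```

```text
time: 10.82
position: [0.5438, 0.1372, 0.3593]
ft_force: [0.4, -0.6, -7.3]
time: 11.45
position: [0.5438, 0.1372, 0.3593]
ft_force: [-0.3, -0.0, -7.0]
time: 12.08
position: [0.5438, 0.1372, 0.3593]
ft_force: [-0.7, -1.0, -6.7]
time: 12.7
position: [0.5438, 0.1372, 0.3593]
ft_force: [-0.6, -0.6, -6.0]
time: 13.32
position: [0.5438, 0.1372, 0.3592]
ft_force: [0.3, 0.6, -6.9]
time: 13.95
position: [0.5438, 0.1372, 0.3593]
ft_force: [-0.8, -0.3, -7.5]
diff px 7 34.99172539450228
the job is handed in; nothing more can be done
None
```

The carrier with the two tall cups was lifted level about 10 cm above the rack, held still for about 3.75 s with both cups standing, and handed in still in the gripper; it shifted a few millimetres on the rack as the gripper closed, and everything else looks unmoved in the pictures.

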